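# Lap a sprung plate with the oblong lapping block

### The job

Pick up the lapping block with the oblong foot and set it flat on the sprung steel plate near the end with the two brass screws, long side of the foot square across the plate. Push it down until the plate has sunk about half-way, keep it pressed like that (never to the bottom) while you draw it along the middle of the plate to near the other end, then lift it off and stand it upright in the middle of the black pad.

Things in the scene. Friction and masses are not known exactly. Their poses are not given: they have to be found in the camera images.
- lap_grip (a point): Wooden lapping block standing on the bench (0.12 kg): oblong foot 36 (x) x 80 (y) x 19 mm high, grey flat underside; upright paddle handle 22 mm thick (x) x 46 mm wide (y), up to 90 mm. The point is its centre, half-way up, 45 mm above the underside; z up. Grip the handle across its thickness (along x). Two bystanders have the same handle on a round 58 mm or a short 40 x 50 mm foot.
- platen_mid (a point): Bare steel plate 200 (x) x 84 (y) x 8 mm, sprung, on a dark holder fixed to the bench. The point is the middle of its top face, 40 mm above the bench at rest; it sinks with the plate. x runs along the plate from the end with the holder's bar and two brass screws (-x; bar 105 to 125 mm from the middle, screw tops 28 mm above the bench) to the plain end (+x); z up.
- platen (a joint): How far the plate is pressed down, m: 0 at rest, 0.016 at the bottom stop. It stays level and springs back; about 1 N starts it moving, half-way (0.008) takes about 5 N, the bottom about 9 N.
- pad_mid (a point): Black square rubber pad 150 x 150 mm, 6 mm thick, fixed to the bench. The point is the middle of its top face, 6 mm above the bench; z up, x and y along its sides.
Mind the look-alikes: they are no part of the job. Leave any pink or red look-alike of the part that bears lap_grip alone. Several things look just like the part that bears pad_mid: the one meant starts farthest from the robot's base.

How it is judged:
By the outcome, as a careful person would: the job done as asked, in the order asked, and still so for the second after the job is handed in, with the robot touching nothing.
It also fails if it takes over 53 s, if anything falls off the work surface, if the arm or the gripper's body presses on something with over 40 N, if the wrist force passes 120 N, or if a joint passes its speed limit or range.

### The arm

A 6-joint arm with a two-finger parallel gripper is mounted at the origin on the work surface. World frame = base frame: x ahead of the robot, y to its left, z up, the work surface at z = 0. Lengths are in m, angles in rad, forces in N, time in s.
With the tool pointing down it reaches from about 0.325 to 1 m from the base axis. Payload 5.1 kg.
Tool frame: the origin (TCP) lies on the centre line of the jaws, within the pads' length; the fingertips stand 22 mm ahead of it and the grasp point (between the pads) lies 3 mm ahead of it (r.tcp_to_tips is the distance from the TCP to the fingertips, in m); z points along the fingers, y is the line along which they close (so a half turn about z gives the same grasp; the last joint's range is limited). The gripper opens to 85 mm and grips with 20 to 120 N. Pads are 22 mm wide; open, the fingers measure 114 mm over their backs; the gripper's body (76 mm by 85 mm) begins 54 mm behind the grasp point. The pads swing forward as they close: fully open they stand 13 mm farther back than shut.
Start: joints at [1.155, 0.124, 1.65, -0, 1.367, -0.083], TCP at [0.212, 0.614, 0.253] pointing down, gripper open.
Joint ranges: [-2.61, 2.61], [-1.02, 2.33], [0.03, 2.71], [-1.35, 4.49], [0.32, 2.68], [-2.91, 2.91]. Speed limits (rad/s): [2.57, 2.57, 3.14, 3.14, 3.14, 3.14].

### API

Orientations are given as a unit quaternion [w, x, y, z].
In Python, from plant import r, vision gives the robot as it stands.
- The arm moves only by the tool send_rows, never from a script. Its argument "targets" is a list of rows, each an object of numbers: "dx", "dy", "dz": the shift along the tool's x, y, z in mm; "ax", "ay", "az": the turn, a rotation vector about the tool's x, y, z in rad; "jaw": the finger opening in mm, from 0 to 85.4. In form: [{"dx": .., "dy": .., "dz": .., "ax": .., "ay": .., "az": .., "jaw": ..}, ...]. A call has 1 to 10 rows; each row shifts and turns the commanded pose from where the row before left it, along the tool's axes as they then stand; what a row does not reach is not made up. A row lasts 1/12 s, in which the tool goes at most 41.7 mm and 7.16 degrees, less where a joint would pass 70% of its speed; a pose out of reach is approached as far as the arm can. A call with a gripper value outside its range is refused whole. The fingers move at their own pace and stop on an object; the grip force is fixed at half the most. Time passes only in rows, so rows that do not move let the fingers close. It gives the time, the measured TCP pose, the force, the opening and the grip force at its end, in the units of the state.
- r.state(): the state, without advancing time (a new reading comes with each control period).
- vision.get_image(name): name is "side" or "top" or "wrist"; returns the picture (384x512x3 uint8, red, green, blue); there is no depth.
- vision.camera_model(name): a dict with "intrinsics" (3x3 intrinsics, pixels), "extrinsics" (4x4, takes a point from world to camera coordinates). Camera axes: x right, y down, z forward; pixel columns grow to the right and rows downward; lengths in m; the calibration is good to about 2 mm. A picture is of the moment at which its call begins: read the wrist's pose just before it. camera_model takes no time and is no camera call; for the wrist camera it gives the pose at the moment of the call.
- r.hand_in(): hands the job in; it is judged then, once.
The state is a dict: "time_s": time; "joint_positions": joint angles; "dq": joint speeds; "joint_efforts": joint torques, N m; "position": TCP position; "tcp_rot": TCP orientation; "force": force on the tool from outside, world axes, zero at the start; "torque": the same for the moment, N m; "opening": finger opening in m; "grasp_force": force on a finger pad.
Only numpy, scipy, OpenCV 4.12 (cv2) and the standard library are available. Lean on these libraries where they do the work, as an engineer would, in place of code of your own. Each camera call takes 0.05 s, during which the arm holds its last target. There are 200 camera calls.

## Working session

There is one attempt and no reset: what is moved stays moved. The work goes in short steps, Python scripts to look and compute and a tool call to move; the robot and the scene stay as the last step left them, time stands still between calls to the robot, and variables do not carry over. Pictures are saved under pics/ and viewed, at most 10 in all, crops included, and the job is handed in when it is done.

Besides the shell and the picture viewer there is one more tool, called after "Emit:" in YAML: its name, and indented under it one key for each argument. send_rows: Moves the arm, as the interface text tells. Its arguments: {"type":"object","properties":{"targets":{"type":"array"}},"required":["targets"]}

```bash
mkdir -p pics; cat > h.py <<'E'
import numpy as np, cv2
from plant import r, vision
def snap(n,f):
    im=vision.get_image(n); cv2.imwrite('pics/'+f+'.png',im[:,:,::-1]); return im
def cast(n,uv,z,m=None):
    m=m or vision.camera_model(n); K=np.array(m['intrinsics']);E=np.array(m['extrinsics'])
    uv=np.atleast_2d(np.array(uv,float)); d=np.c_[uv,np.ones(len(uv))]@np.linalg.inv(K).T@E[:3,:3]
    c=-E[:3,:3].T@E[:3,3]; return c+d*((z-c[2])/d[:,2])[:,None]
def proj(n,p,m=None):
    m=m or vision.camera_model(n); K=np.array(m['intrinsics']);E=np.array(m['extrinsics'])
    q=np.atleast_2d(p)@E[:3,:3].T+E[:3,3]; q=q@K.T; return q[:,:2]/q[:,2:]
E
python3 - <<'E'
from h import *
a=snap('top','top0');b=snap('side','side0');
print(r.state())
for n in('top','side'):
    m=vision.camera_model(n);E=np.array(m['extrinsics']);print(n,-E[:3,:3].T@E[:3,3],cast(n,[[0,0],[512,0],[0,384],[512,384]],0).round(3).tolist())
E
```

```text
{'time_s': 0.1, 'joint_positions': array([ 1.15538606e+00,  1.24453317e-01,  1.65156471e+00, -1.67074282e-06,
        1.36753879e+00, -8.25916108e-02]), 'dq': array([ 7.92613159e-04,  3.87948116e-05, -2.40049746e-03,  9.21797569e-04,
       -6.27739554e-04, -1.36044519e-03]), 'joint_efforts': array([ 8.50183369e-04, -4.24931967e+01, -3.66653252e+01, -1.42782965e-04,
        3.93099559e-03, -6.39038603e-06]), 'position': array([0.21216817, 0.61383623, 0.25215111]), 'tcp_rot': array([-2.41227215e-04,  1.65642108e-01,  9.86185443e-01, -9.51994512e-04]), 'force': array([ 0.18228124, -0.59673288, -0.80827034]), 'torque': array([-0.03240314,  0.04003705,  0.0283309 ]), 'grasp_force': 0.0, 'opening': 0.08548441796038343}
top [0.33443799 0.09369887 1.46113427] [[1.075, 0.868, 0.0], [1.049, -0.759, 0.0], [-0.104, 0.84, 0.0], [-0.14, -0.681, 0.0]]
side [ 0.28993064 -0.52229559  0.67372028] [[-0.548, 1.992, 0.0], [2.448, 1.434, 0.0], [-0.068, -0.212, 0.0], [0.795, -0.427, 0.0]]
```

View pics/top0.png

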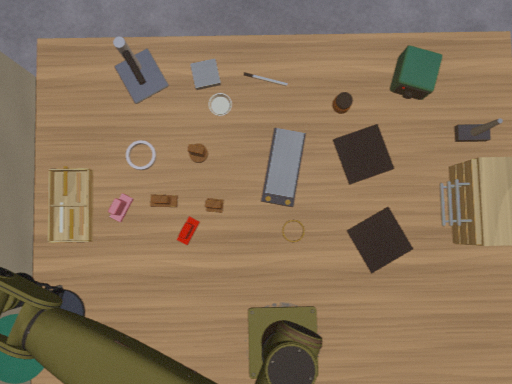

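View pics/side0.png

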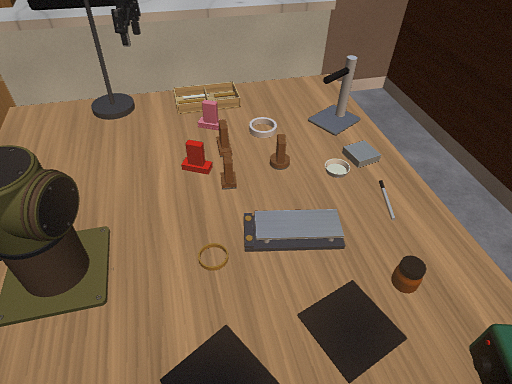

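The top view shows three wooden blocks: (164,200) with a long foot, (198,152) with a round foot and (214,205) with a short foot. The pink (120,208) and red (188,230) ones are to be left alone. The plate runs from its brass screws at (278,201) to its plain end at (290,132). There are two black pads, at (363,154) and (380,240); the base is near (290,370), so (363,154) is the farther one. I'll measure these and check with a crop.

```bash
python3 - <<'E'
from h import *
a=cv2.imread('pics/top0.png')
cv2.imwrite('pics/crop1.png',cv2.resize(a[120:250,140:320],None,fx=4.4,fy=4.4,interpolation=cv2.INTER_CUBIC))
hsv=cv2.cvtColor(a,cv2.COLOR_BGR2HSV)
def rects(mask,z,amin,box):
    x0,y0,x1,y1=box; m=np.zeros_like(mask);m[y0:y1,x0:x1]=mask[y0:y1,x0:x1]
    for c in cv2.findContours(m,0,1)[0]:
        if cv2.contourArea(c)<amin: continue
        P=cast('top',c[:,0,:]+0.5,z)[:,:2]
        (cx,cy),(w,h),ang=cv2.minAreaRect((P*1000).astype(np.float32))
        print(np.array([cx,cy,w,h,ang]).round(1),np.hypot(cx,cy).round(),c[:,0].mean(0).round())
V=hsv[:,:,2].astype(int);S=hsv[:,:,1]
print('pads');rects(((V<60)*255).astype(np.uint8),.006,800,(325,110,430,280))
print('plate');rects(((S<70)&(V>90))*np.uint8(255),.04,600,(255,115,315,215))
print('brass');rects(((S>110)&(V>120)&(abs(hsv[:,:,0].astype(int)-20)<8))*np.uint8(255),.028,4,(262,192,296,208))
print('blocks');rects(((V<125)&(S>80))*np.uint8(255),.019,60,(145,135,235,216))
for p in[(164,200),(198,152),(214,205)]: print(hsv[p[1],p[0]],hsv[p[1]+15,p[0]])
E
```

```text
pads
[ 296.7 -302.2  144.3  143.5   28.4] 424.0 [377. 239.]
[ 560.5 -262.3  144.1  143.1   18.3] 619.0 [361. 154.]
plate
[533.5 -18.2  89.9 200.4  78.7] 534.0 [286. 163.]
brass
[416.2 -23.8  12.7  12.8  43.7] 417.0 [287. 202.]
[427.9  34.6  12.8  12.8  43.8] 429.0 [268. 198.]
blocks
[410.1 196.7  49.   38.7  82.5] 455.0 [214. 205.]
[428.7 348.5  78.6  36.3  88.8] 553.0 [165. 200.]
[569.9 244.2  57.3  50.6  32.6] 620.0 [197. 153.]
[ 15 158 121] [ 16 107 152]
[ 13 164 123] [ 15 100 161]
[ 16 155 125] [ 16 102 163]
```

View pics/crop1.png

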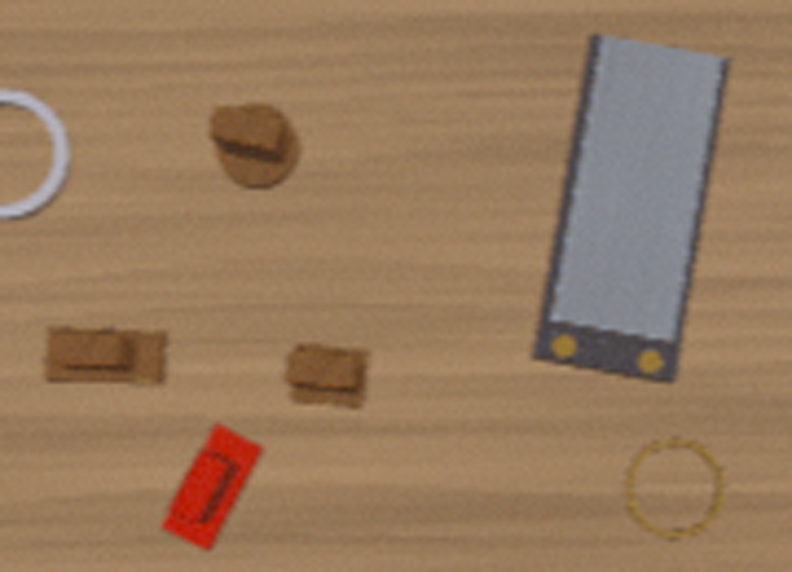

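The target is the long-foot block at about (429, 348), yaw −1°; its foot measures 79×36 mm. The plate middle is at about (534, −18) with yaw −11.3°, and the far pad is at (560, −262), 619 mm from the base. The crop confirms the foot shapes. First I turn the tool.

Emit:
send_rows:
  targets:
    - {"az": 0.124}
    - {"az": 0.124}
    - {"az": 0.124}
    - {"az": 0.124}
    - {"az": 0.124}
    - {"az": 0.124}
    - {"az": 0.124}
    - {"az": 0.124}
    - {"az": 0.124}
    - {"az": 0.124}

```text
invalid input
```

```bash
cat >> h.py <<'E'
from scipy.spatial.transform import Rotation as Ro
def go(p,yaw=None):
    s=r.state(); q=s['tcp_rot']; R=Ro.from_quat([q[1],q[2],q[3],q[0]])
    d=R.inv().apply(np.array(p)-s['position'])*1000
    y=R.as_matrix()[:,1]; yw=np.degrees(np.arctan2(y[1],y[0]))
    print('t',round(s['time_s'],2),'pos',s['position'].round(4),'tooly yaw',yw.round(2),'tilt z',R.as_matrix()[:,2].round(4),'F',s['force'].round(2),'T',s['torque'].round(2),'open',round(s['opening'],4),'gf',round(s['grasp_force'],1))
    print('tool d mm',d.round(1),'az',None if yaw is None else round(np.radians((yw-yaw+180)%360-180),4))
E
python3 -c "
from h import *
go([.4287,.3485,.2],-1.2)"
```

```text
t 0.1 pos [0.2122 0.6138 0.2522] tooly yaw 70.93 tilt z [-8.0e-04 -1.8e-03 -1.0e+00] F [ 0.18 -0.6  -0.81] T [-0.03  0.04  0.03] open 0.0855 gf 0.0
tool d mm [-291.3 -179.9   52.5] az 1.2589
```

Emit:
send_rows:
  targets:
    - {"dx": 0,"dy": 0,"dz": 0,"ax": 0,"ay": 0,"az": 0.124,"jaw": 85}
    - {"dx": 0,"dy": 0,"dz": 0,"ax": 0,"ay": 0,"az": 0.124,"jaw": 85}
    - {"dx": 0,"dy": 0,"dz": 0,"ax": 0,"ay": 0,"az": 0.124,"jaw": 85}
    - {"dx": 0,"dy": 0,"dz": 0,"ax": 0,"ay": 0,"az": 0.124,"jaw": 85}
    - {"dx": 0,"dy": 0,"dz": 0,"ax": 0,"ay": 0,"az": 0.124,"jaw": 85}
    - {"dx": 0,"dy": 0,"dz": 0,"ax": 0,"ay": 0,"az": 0.124,"jaw": 85}
    - {"dx": 0,"dy": 0,"dz": 0,"ax": 0,"ay": 0,"az": 0.124,"jaw": 85}
    - {"dx": 0,"dy": 0,"dz": 0,"ax": 0,"ay": 0,"az": 0.124,"jaw": 85}
    - {"dx": 0,"dy": 0,"dz": 0,"ax": 0,"ay": 0,"az": 0.124,"jaw": 85}
    - {"dx": 0,"dy": 0,"dz": 0,"ax": 0,"ay": 0,"az": 0.124,"jaw": 85}

```text
time_s: 0.93
position: [0.2122, 0.614, 0.2526]
tcp_rot: [0.0, 0.71, 0.704, -0.001]
force: [-0.8, -0.4, 0.5]
opening: 0.085
grasp_force: 0.0
```

```bash
python3 -c "
from h import *
go([.4287,.3485,.2],-1.2)"
```

```text
t 0.93 pos [0.2122 0.614  0.2526] tooly yaw -0.46 tilt z [-5.0e-04 -1.1e-03 -1.0e+00] F [-0.79 -0.41  0.52] T [-0.07 -0.01 -0.03] open 0.085 gf 0.0
tool d mm [-263.7  218.6   52.8] az 0.0128
```

Emit:
send_rows:
  targets:
    - {"dx": -30,"dy": 25,"dz": 5,"ax": 0,"ay": 0,"az": 0.013,"jaw": 85}
    - {"dx": -30,"dy": 25,"dz": 5,"ax": 0,"ay": 0,"az": 0,"jaw": 85}
    - {"dx": -30,"dy": 25,"dz": 5,"ax": 0,"ay": 0,"az": 0,"jaw": 85}
    - {"dx": -30,"dy": 25,"dz": 5,"ax": 0,"ay": 0,"az": 0,"jaw": 85}
    - {"dx": -30,"dy": 25,"dz": 5,"ax": 0,"ay": 0,"az": 0,"jaw": 85}
    - {"dx": -30,"dy": 25,"dz": 5,"ax": 0,"ay": 0,"az": 0,"jaw": 85}
    - {"dx": -30,"dy": 25,"dz": 5,"ax": 0,"ay": 0,"az": 0,"jaw": 85}
    - {"dx": -30,"dy": 25,"dz": 8,"ax": 0,"ay": 0,"az": 0,"jaw": 85}
    - {"dx": -24,"dy": 19,"dz": 10,"ax": 0,"ay": 0,"az": 0,"jaw": 85}
    - {"dx": 0,"dy": 0,"dz": 0,"ax": 0,"ay": 0,"az": 0,"jaw": 85}

```text
time_s: 1.77
position: [0.4293, 0.3428, 0.1976]
tcp_rot: [0.001, 0.714, 0.7, -0.002]
force: [0.4, 0.1, 1.0]
opening: 0.085
grasp_force: 0.0
```

```bash
python3 - <<'E'
from h import *
go([.4287,.3485,.058],-1.2)
m=vision.camera_model('wrist'); a=snap('wrist','w1')
E=np.array(m['extrinsics']);print(-E[:3,:3].T@E[:3,3])
print(proj('wrist',[[.4287,.3485,.019],[.4287,.3485,.09]],m))
E
```

```text
t 1.77 pos [0.4293 0.3428 0.1976] tooly yaw -1.16 tilt z [-0.0025 -0.0039 -1.    ] F [0.37 0.09 0.96] T [ 0.01  0.04 -0.04] open 0.085 gf 0.0
tool d mm [  6.2  -0.4 139.6] az 0.0006
[0.43116159 0.41566962 0.31796057]
[[256.55320772 171.56002208]
 [256.24521259 191.23698069]]
```

View pics/w1.png

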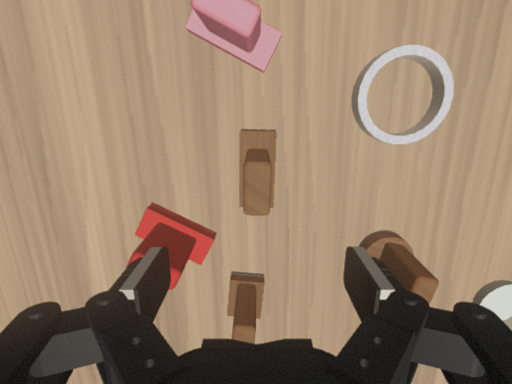

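The wrist view shows the brown long-foot block with its foot centred at about (257,170). My estimate projects to (256.5,171.6), so they agree. I descend.

Emit:
send_rows:
  targets:
    - {"dx": 6,"dy": -0.4,"dz": 15,"ax": 0,"ay": 0,"az": 0,"jaw": 85}
    - {"dx": 0,"dy": 0,"dz": 20,"ax": 0,"ay": 0,"az": 0,"jaw": 85}
    - {"dx": 0,"dy": 0,"dz": 20,"ax": 0,"ay": 0,"az": 0,"jaw": 85}
    - {"dx": 0,"dy": 0,"dz": 20,"ax": 0,"ay": 0,"az": 0,"jaw": 70}
    - {"dx": 0,"dy": 0,"dz": 20,"ax": 0,"ay": 0,"az": 0,"jaw": 60}
    - {"dx": 0,"dy": 0,"dz": 20,"ax": 0,"ay": 0,"az": 0,"jaw": 50}
    - {"dx": 0,"dy": 0,"dz": 15,"ax": 0,"ay": 0,"az": 0,"jaw": 50}
    - {"dx": 0,"dy": 0,"dz": 9,"ax": 0,"ay": 0,"az": 0,"jaw": 50}
    - {"dx": 0,"dy": 0,"dz": 0,"ax": 0,"ay": 0,"az": 0,"jaw": 50}
    - {"dx": 0,"dy": 0,"dz": 0,"ax": 0,"ay": 0,"az": 0,"jaw": 50}

```text
time_s: 2.65
position: [0.4271, 0.3539, 0.0613]
tcp_rot: [-0.0, 0.712, 0.702, -0.0]
force: [0.5, 1.1, 0.4]
opening: 0.0499
grasp_force: 0.0
```

```bash
python3 - <<'E'
from h import *
go([.4287,.3485,.058],-1.2)
E
```

```text
t 2.65 pos [0.4271 0.3539 0.0613] tooly yaw -0.81 tilt z [-4.e-04 -1.e-04 -1.e+00] F [0.51 1.08 0.4 ] T [-0.01 -0.01 -0.02] open 0.0499 gf 0.0
tool d mm [-5.4  1.7  3.3] az 0.0067
```

Emit:
send_rows:
  targets:
    - {"dx": -5.4,"dy": 1.7,"dz": 3,"ax": 0,"ay": 0,"az": 0.0067,"jaw": 50}
    - {"dx": 0,"dy": 0,"dz": 0,"ax": 0,"ay": 0,"az": 0,"jaw": 40}
    - {"dx": 0,"dy": 0,"dz": 0,"ax": 0,"ay": 0,"az": 0,"jaw": 30}
    - {"dx": 0,"dy": 0,"dz": 0,"ax": 0,"ay": 0,"az": 0,"jaw": 25}
    - {"dx": 0,"dy": 0,"dz": 0,"ax": 0,"ay": 0,"az": 0,"jaw": 15}
    - {"dx": 0,"dy": 0,"dz": 0,"ax": 0,"ay": 0,"az": 0,"jaw": 15}
    - {"dx": 0,"dy": 0,"dz": 0,"ax": 0,"ay": 0,"az": 0,"jaw": 15}
    - {"dx": 0,"dy": 0,"dz": 0,"ax": 0,"ay": 0,"az": 0,"jaw": 15}
    - {"dx": 0,"dy": 0,"dz": 0,"ax": 0,"ay": 0,"az": 0,"jaw": 15}
    - {"dx": 0,"dy": 0,"dz": 0,"ax": 0,"ay": 0,"az": 0,"jaw": 15}

```text
time_s: 3.48
position: [0.4297, 0.3483, 0.0592]
tcp_rot: [0.0, 0.715, 0.699, 0.001]
force: [-0.0, -0.7, 6.7]
opening: 0.0213
grasp_force: 59.5
```

```bash
python3 - <<'E'
from h import *
go([.4287,.3485,.158],-1.2)
E
```

```text
t 3.48 pos [0.4297 0.3483 0.0592] tooly yaw -1.24 tilt z [ 1.2e-03  7.0e-04 -1.0e+00] F [-0.03 -0.71  6.71] T [-0.13  0.08 -0.07] open 0.0213 gf 59.5
tool d mm [  0.2  -0.9 -98.8] az -0.0008
```

Gripped at 21.3 mm opening, with the underside 59 mm below the TCP. Now I lift and carry to the screw end of the plate.

Emit:
send_rows:
  targets:
    - {"dx": 0,"dy": 0,"dz": -10,"ax": 0,"ay": 0,"az": 0,"jaw": 15}
    - {"dx": 0,"dy": 0,"dz": -20,"ax": 0,"ay": 0,"az": 0,"jaw": 15}
    - {"dx": 0,"dy": 0,"dz": -30,"ax": 0,"ay": 0,"az": 0,"jaw": 15}
    - {"dx": 0,"dy": 0,"dz": -30,"ax": 0,"ay": 0,"az": 0,"jaw": 15}
    - {"dx": 0,"dy": 0,"dz": -20,"ax": 0,"ay": 0,"az": 0,"jaw": 15}
    - {"dx": -10,"dy": 10,"dz": -5,"ax": 0,"ay": 0,"az": 0,"jaw": 15}
    - {"dx": -20,"dy": 10,"dz": 0,"ax": 0,"ay": 0,"az": 0,"jaw": 15}
    - {"dx": -25,"dy": 10,"dz": 0,"ax": 0,"ay": 0,"az": 0,"jaw": 15}
    - {"dx": -25,"dy": 0,"dz": 0,"ax": 0,"ay": 0,"az": 0,"jaw": 15}
    - {"dx": -25,"dy": 0,"dz": 0,"ax": 0,"ay": 0,"az": 0,"jaw": 15}

```text
time_s: 4.32
position: [0.4564, 0.2411, 0.1729]
tcp_rot: [-0.0, 0.715, 0.699, -0.001]
force: [0.7, 0.1, -1.1]
opening: 0.0211
grasp_force: 58.9
```

```bash
python3 - <<'E'
from h import *
go([.4634,-.0036,.13],-11.3)
E
```

```text
t 4.32 pos [0.4564 0.2411 0.1729] tooly yaw -1.23 tilt z [-1.3e-03 -6.0e-04 -1.0e+00] F [ 0.69  0.06 -1.11] T [-0.05 -0.02 -0.01] open 0.0211 gf 58.9
tool d mm [-244.5   12.3   43.1] az 0.1758
```

Emit:
send_rows:
  targets:
    - {"dx": -30,"dy": 2,"dz": 0,"ax": 0,"ay": 0,"az": 0,"jaw": 15}
    - {"dx": -35,"dy": 2,"dz": 0,"ax": 0,"ay": 0,"az": 0,"jaw": 15}
    - {"dx": -35,"dy": 2,"dz": 0,"ax": 0,"ay": 0,"az": 0,"jaw": 15}
    - {"dx": -35,"dy": 2,"dz": 0,"ax": 0,"ay": 0,"az": 0,"jaw": 15}
    - {"dx": -35,"dy": 2,"dz": 5,"ax": 0,"ay": 0,"az": 0,"jaw": 15}
    - {"dx": -30,"dy": 2,"dz": 10,"ax": 0,"ay": 0,"az": 0,"jaw": 15}
    - {"dx": -25,"dy": 0,"dz": 10,"ax": 0,"ay": 0,"az": 0,"jaw": 15}
    - {"dx": -12,"dy": 0,"dz": 10,"ax": 0,"ay": 0,"az": 0.088,"jaw": 15}
    - {"dx": 0,"dy": 0,"dz": 5,"ax": 0,"ay": 0,"az": 0.088,"jaw": 15}
    - {"dx": 0,"dy": 0,"dz": 0,"ax": 0,"ay": 0,"az": 0,"jaw": 15}

```text
time_s: 5.15
position: [0.4619, 0.0044, 0.1313]
tcp_rot: [-0.002, 0.775, 0.633, -0.001]
force: [-0.3, 0.2, -1.1]
opening: 0.0217
grasp_force: 58.8
```

Emit:
send_rows:
  targets:
    - {"dx": 0,"dy": 0,"dz": 0,"ax": 0,"ay": 0,"az": 0,"jaw": 15}
    - {"dx": 0,"dy": 0,"dz": 0,"ax": 0,"ay": 0,"az": 0,"jaw": 15}

```text
time_s: 5.32
position: [0.4636, 0.0055, 0.1336]
tcp_rot: [-0.0, 0.773, 0.635, 0.0]
force: [1.1, -0.1, -0.2]
opening: 0.0214
grasp_force: 58.8
```

```bash
python3 - <<'E'
from h import *
go([.4634,-.0036,.102],-11.3)
m=vision.camera_model('wrist'); a=snap('wrist','w2')
print(proj('wrist',[[.422,.0055,.028],[.428,.0346,.028],[.4162,-.0238,.028]]+[[.534+.9806*s-.1959*-t,-.0177-.1959*s+.9806*t,.04] for s,t in((-.1,.042),(-.1,-.042),(.1,-.042),(.1,.042),(0,0.042))],m).round(1).tolist())
E
```

```text
t 5.32 pos [0.4636 0.0055 0.1336] tooly yaw -11.19 tilt z [ 1.e-04  1.e-04 -1.e+00] F [ 1.07 -0.1  -0.17] T [ 0.   -0.01 -0.03] open 0.0214 gf 58.8
tool d mm [-8.9  1.5 31.6] az 0.0019
[[205.5, 208.9], [203.9, 172.6], [207.4, 242.8], [219.9, 160.8], [223.6, 264.1], [472.3, 264.5], [496.7, 161.1], [358.3, 160.9]]
```

View pics/w2.png

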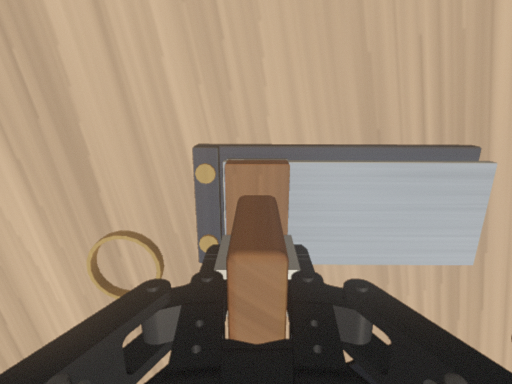

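The wrist view shows the screws at (205,174) and (208,244), and the plate's top edge level at row 161. The predicted points are within 2 px, so plate pose and yaw hold. Next I centre and lower.

Emit:
send_rows:
  targets:
    - {"dx": -4.5,"dy": 1,"dz": 0,"ax": 0,"ay": 0,"az": 0.002,"jaw": 15}
    - {"dx": -4.5,"dy": 0.5,"dz": 4,"ax": 0,"ay": 0,"az": 0,"jaw": 15}
    - {"dx": 0,"dy": 0,"dz": 8,"ax": 0,"ay": 0,"az": 0,"jaw": 15}
    - {"dx": 0,"dy": 0,"dz": 8,"ax": 0,"ay": 0,"az": 0,"jaw": 15}
    - {"dx": 0,"dy": 0,"dz": 5,"ax": 0,"ay": 0,"az": 0,"jaw": 15}
    - {"dx": 0,"dy": 0,"dz": 3,"ax": 0,"ay": 0,"az": 0,"jaw": 15}
    - {"dx": 0,"dy": 0,"dz": 0,"ax": 0,"ay": 0,"az": 0,"jaw": 15}
    - {"dx": 0,"dy": 0,"dz": 0,"ax": 0,"ay": 0,"az": 0,"jaw": 15}

```text
time_s: 6.03
position: [0.4632, -0.0039, 0.1049]
tcp_rot: [-0.0, 0.774, 0.633, -0.0]
force: [-0.9, 0.3, -0.4]
opening: 0.021
grasp_force: 58.8
```

```bash
python3 - <<'E'
from h import *
go([.4634,-.0036,.0912],-11.3)
E
```

```text
t 6.03 pos [ 0.4632 -0.0039  0.1049] tooly yaw -11.44 tilt z [-8.e-04  1.e-04 -1.e+00] F [-0.9   0.31 -0.44] T [-0.01  0.02 -0.  ] open 0.021 gf 58.8
tool d mm [ 0.4  0.2 13.7] az -0.0024
```

Emit:
send_rows:
  targets:
    - {"dx": 0,"dy": 0,"dz": 2,"ax": 0,"ay": 0,"az": 0,"jaw": 15}
    - {"dx": 0,"dy": 0,"dz": 2,"ax": 0,"ay": 0,"az": 0,"jaw": 15}
    - {"dx": 0,"dy": 0,"dz": 2,"ax": 0,"ay": 0,"az": 0,"jaw": 15}
    - {"dx": 0,"dy": 0,"dz": 1.5,"ax": 0,"ay": 0,"az": 0,"jaw": 15}
    - {"dx": 0,"dy": 0,"dz": 1.5,"ax": 0,"ay": 0,"az": 0,"jaw": 15}
    - {"dx": 0,"dy": 0,"dz": 1.5,"ax": 0,"ay": 0,"az": 0,"jaw": 15}
    - {"dx": 0,"dy": 0,"dz": 1,"ax": 0,"ay": 0,"az": 0,"jaw": 15}
    - {"dx": 0,"dy": 0,"dz": 1,"ax": 0,"ay": 0,"az": 0,"jaw": 15}
    - {"dx": 0,"dy": 0,"dz": 0,"ax": 0,"ay": 0,"az": 0,"jaw": 15}
    - {"dx": 0,"dy": 0,"dz": 0,"ax": 0,"ay": 0,"az": 0,"jaw": 15}

```text
time_s: 6.87
position: [0.4636, -0.004, 0.0931]
tcp_rot: [0.0, 0.774, 0.633, 0.0]
force: [-0.9, -0.3, 3.2]
opening: 0.0217
grasp_force: 59.4
```

```bash
python3 - <<'E'
from h import *
go([.4634,-.0036,.0912],-11.3)
E
```

```text
t 6.87 pos [ 0.4636 -0.004   0.0931] tooly yaw -11.44 tilt z [ 5.e-04 -0.e+00 -1.e+00] F [-0.89 -0.34  3.16] T [ 0.02  0.16 -0.04] open 0.0217 gf 59.4
tool d mm [ 0.4 -0.3  1.9] az -0.0025
```

About 6 mm sunk with about 4 N, which matches the spring. 1.9 mm more, then I start to draw.

Emit:
send_rows:
  targets:
    - {"dx": 0,"dy": 0,"dz": 1,"ax": 0,"ay": 0,"az": -0.002,"jaw": 15}
    - {"dx": 0,"dy": 0,"dz": 0.9,"ax": 0,"ay": 0,"az": 0,"jaw": 15}
    - {"dx": 0,"dy": 0,"dz": 0,"ax": 0,"ay": 0,"az": 0,"jaw": 15}
    - {"dx": 0,"dy": 0,"dz": 0,"ax": 0,"ay": 0,"az": 0,"jaw": 15}
    - {"dx": 0,"dy": 0,"dz": 0,"ax": 0,"ay": 0,"az": 0,"jaw": 15}

```text
time_s: 7.28
position: [0.4636, -0.004, 0.0912]
tcp_rot: [0.0, 0.773, 0.634, 0.0]
force: [-1.1, -0.7, 4.3]
opening: 0.0213
grasp_force: 59.5
```

```bash
python3 - <<'E'
from h import *
go([.6046,-.0318,.0912],-11.3)
E
```

```text
t 7.28 pos [ 0.4636 -0.004   0.0912] tooly yaw -11.33 tilt z [ 6.e-04 -1.e-04 -1.e+00] F [-1.1  -0.69  4.28] T [ 0.02  0.02 -0.05] open 0.0213 gf 59.5
tool d mm [5.000e-01 1.437e+02 1.000e-01] az -0.0005
```

Emit:
send_rows:
  targets:
    - {"dx": 0,"dy": 2,"dz": 0,"ax": 0,"ay": 0,"az": 0,"jaw": 15}
    - {"dx": 0,"dy": 4,"dz": 0,"ax": 0,"ay": 0,"az": 0,"jaw": 15}
    - {"dx": 0,"dy": 5,"dz": 0,"ax": 0,"ay": 0,"az": 0,"jaw": 15}
    - {"dx": 0.1,"dy": 5,"dz": 0,"ax": 0,"ay": 0,"az": 0,"jaw": 15}
    - {"dx": 0.1,"dy": 5,"dz": 0,"ax": 0,"ay": 0,"az": 0,"jaw": 15}
    - {"dx": 0,"dy": 5,"dz": 0,"ax": 0,"ay": 0,"az": 0,"jaw": 15}
    - {"dx": 0,"dy": 5,"dz": 0,"ax": 0,"ay": 0,"az": 0,"jaw": 15}
    - {"dx": 0,"dy": 5,"dz": 0,"ax": 0,"ay": 0,"az": 0,"jaw": 15}
    - {"dx": 0,"dy": 5,"dz": 0,"ax": 0,"ay": 0,"az": 0,"jaw": 15}
    - {"dx": 0,"dy": 5,"dz": 0,"ax": 0,"ay": 0,"az": 0,"jaw": 15}

```text
time_s: 8.12
position: [0.509, -0.0129, 0.0909]
tcp_rot: [-0.0, 0.773, 0.634, -0.0]
force: [-3.1, 0.2, 4.1]
opening: 0.0212
grasp_force: 59.5
```

```bash
python3 - <<'E'
from h import *
go([.6046,-.0318,.0912],-11.3)
E
```

```text
t 8.12 pos [ 0.509  -0.0129  0.0909] tooly yaw -11.33 tilt z [-1.e-04  0.e+00 -1.e+00] F [-3.11  0.25  4.06] T [ 0.16  0.7  -0.02] open 0.0212 gf 59.5
tool d mm [ 0.3 97.4 -0.3] az -0.0005
```

Emit:
send_rows:
  targets:
    - {"dx": 0,"dy": 5,"dz": -0.2,"ax": 0,"ay": 0,"az": 0,"jaw": 15}
    - {"dx": 0.1,"dy": 5,"dz": 0,"ax": 0,"ay": 0,"az": 0,"jaw": 15}
    - {"dx": 0.1,"dy": 5,"dz": 0,"ax": 0,"ay": 0,"az": 0,"jaw": 15}
    - {"dx": 0,"dy": 5,"dz": 0,"ax": 0,"ay": 0,"az": 0,"jaw": 15}
    - {"dx": 0,"dy": 5,"dz": 0,"ax": 0,"ay": 0,"az": 0,"jaw": 15}
    - {"dx": 0,"dy": 5,"dz": 0,"ax": 0,"ay": 0,"az": 0,"jaw": 15}
    - {"dx": 0,"dy": 5,"dz": 0,"ax": 0,"ay": 0,"az": 0,"jaw": 15}
    - {"dx": 0,"dy": 5,"dz": 0,"ax": 0,"ay": 0,"az": 0,"jaw": 15}
    - {"dx": 0,"dy": 5,"dz": 0,"ax": 0,"ay": 0,"az": 0,"jaw": 15}
    - {"dx": 0,"dy": 5,"dz": 0,"ax": 0,"ay": 0,"az": 0,"jaw": 15}

```text
time_s: 8.95
position: [0.558, -0.0225, 0.0911]
tcp_rot: [-0.0, 0.773, 0.634, 0.0]
force: [-3.9, 0.9, 3.5]
opening: 0.0212
grasp_force: 59.5
```

```bash
python3 - <<'E'
from h import *
go([.6046,-.0318,.0912],-11.3)
E
```

```text
t 8.95 pos [ 0.558  -0.0225  0.0911] tooly yaw -11.33 tilt z [ 0.  0. -1.] F [-3.86  0.93  3.46] T [ 0.17  0.66 -0.01] open 0.0212 gf 59.5
tool d mm [ 0.1 47.5 -0.1] az -0.0005
```

Emit:
send_rows:
  targets:
    - {"dx": 0,"dy": 5,"dz": 0,"ax": 0,"ay": 0,"az": 0,"jaw": 15}
    - {"dx": 0,"dy": 5,"dz": 0,"ax": 0,"ay": 0,"az": 0,"jaw": 15}
    - {"dx": 0,"dy": 5,"dz": 0,"ax": 0,"ay": 0,"az": 0,"jaw": 15}
    - {"dx": 0,"dy": 5,"dz": 0,"ax": 0,"ay": 0,"az": 0,"jaw": 15}
    - {"dx": 0,"dy": 5,"dz": 0,"ax": 0,"ay": 0,"az": 0,"jaw": 15}
    - {"dx": 0,"dy": 5,"dz": 0,"ax": 0,"ay": 0,"az": 0,"jaw": 15}
    - {"dx": 0,"dy": 5,"dz": 0,"ax": 0,"ay": 0,"az": 0,"jaw": 15}
    - {"dx": 0,"dy": 5,"dz": 0,"ax": 0,"ay": 0,"az": 0,"jaw": 15}
    - {"dx": 0,"dy": 5,"dz": 0,"ax": 0,"ay": 0,"az": 0,"jaw": 15}
    - {"dx": 0,"dy": 2,"dz": 0,"ax": 0,"ay": 0,"az": 0,"jaw": 15}

```text
time_s: 9.78
position: [0.6044, -0.0319, 0.0913]
tcp_rot: [0.0, 0.773, 0.634, 0.0]
force: [-2.6, 0.2, 4.4]
opening: 0.0211
grasp_force: 59.5
```

```bash
python3 - <<'E'
from h import *
a=vision.get_image('side');cv2.imwrite('pics/s2.png',cv2.resize(a[130:290,180:400,::-1],None,fx=3.5,fy=3.5,interpolation=cv2.INTER_CUBIC))
go([.6046,-.0318,.0912],-11.3)
E
```

```text
t 9.83 pos [ 0.6046 -0.0319  0.0913] tooly yaw -11.33 tilt z [ 1.e-03 -1.e-04 -1.e+00] F [-1.27  0.64  4.25] T [ 0.07  0.23 -0.04] open 0.0215 gf 59.4
tool d mm [ 0.1 -0.   0.1] az -0.0006
```

View pics/s2.png

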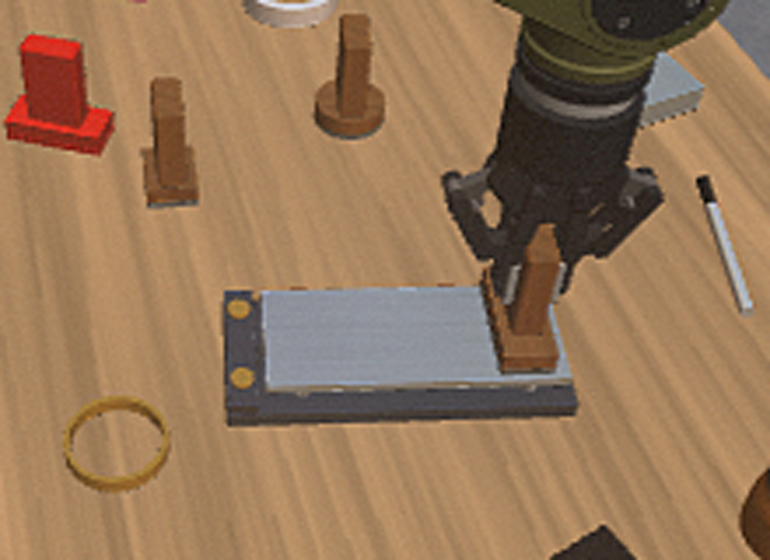

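The side crop shows the foot flat across the plate near its plain end at (525,340), with the plate sunk. Now I lift off and go to the pad.

Emit:
send_rows:
  targets:
    - {"dx": 0,"dy": 0,"dz": -3,"ax": 0,"ay": 0,"az": 0,"jaw": 15}
    - {"dx": 0,"dy": 0,"dz": -6,"ax": 0,"ay": 0,"az": 0,"jaw": 15}
    - {"dx": 0,"dy": 0,"dz": -10,"ax": 0,"ay": 0,"az": 0,"jaw": 15}
    - {"dx": 0,"dy": 0,"dz": -15,"ax": 0,"ay": 0,"az": 0,"jaw": 15}
    - {"dx": 0,"dy": 0,"dz": -15,"ax": 0,"ay": 0,"az": 0,"jaw": 15}
    - {"dx": 0,"dy": 0,"dz": -10,"ax": 0,"ay": 0,"az": 0,"jaw": 15}
    - {"dx": -10,"dy": 0,"dz": -5,"ax": 0,"ay": 0,"az": 0,"jaw": 15}
    - {"dx": -20,"dy": 0,"dz": 0,"ax": 0,"ay": 0,"az": 0,"jaw": 15}
    - {"dx": -25,"dy": 0,"dz": 0,"ax": 0,"ay": 0,"az": 0,"jaw": 15}
    - {"dx": -25,"dy": 0,"dz": 0,"ax": 0,"ay": 0,"az": 0,"jaw": 15}

```text
time_s: 10.67
position: [0.5872, -0.1111, 0.155]
tcp_rot: [0.0, 0.773, 0.634, -0.0]
force: [0.0, 0.8, -1.3]
opening: 0.0212
grasp_force: 59.0
```

```bash
python3 - <<'E'
from h import *
go([.5605,-.2623,.1],-11.3)
E
```

```text
t 10.67 pos [ 0.5872 -0.1111  0.155 ] tooly yaw -11.26 tilt z [-3.e-04 -3.e-04 -1.e+00] F [ 0.05  0.8  -1.25] T [-0.01 -0.01 -0.  ] open 0.0212 gf 59.0
tool d mm [-153.5    3.3   55.1] az 0.0007
```

Emit:
send_rows:
  targets:
    - {"dx": -25,"dy": 0,"dz": 0,"ax": 0,"ay": 0,"az": 0,"jaw": 15}
    - {"dx": -25,"dy": 0,"dz": 0,"ax": 0,"ay": 0,"az": 0,"jaw": 15}
    - {"dx": -25,"dy": 1,"dz": 0,"ax": 0,"ay": 0,"az": 0,"jaw": 15}
    - {"dx": -25,"dy": 1,"dz": 0,"ax": 0,"ay": 0,"az": 0,"jaw": 15}
    - {"dx": -25,"dy": 1,"dz": 5,"ax": 0,"ay": 0,"az": 0,"jaw": 15}
    - {"dx": -18,"dy": 0,"dz": 10,"ax": 0,"ay": 0,"az": 0,"jaw": 15}
    - {"dx": -10,"dy": 0,"dz": 15,"ax": 0,"ay": 0,"az": 0,"jaw": 15}
    - {"dx": 0,"dy": 0,"dz": 15,"ax": 0,"ay": 0,"az": 0,"jaw": 15}
    - {"dx": 0,"dy": 0,"dz": 0,"ax": 0,"ay": 0,"az": 0,"jaw": 15}
    - {"dx": 0,"dy": 0,"dz": 0,"ax": 0,"ay": 0,"az": 0,"jaw": 15}

```text
time_s: 11.5
position: [0.5594, -0.26, 0.1079]
tcp_rot: [-0.002, 0.773, 0.634, -0.001]
force: [1.1, 0.8, -1.0]
opening: 0.0216
grasp_force: 58.9
```

```bash
python3 - <<'E'
from h import *
go([.5605,-.2623,.0657],-11.3)
m=vision.camera_model('wrist'); snap('wrist','w3')
u=np.radians(18.3);c,s=np.cos(u),np.sin(u)
print(proj('wrist',[[.5605+.075*(c*a-s*b),-.2623+.075*(s*a+c*b),.006] for a,b in((1,1),(1,-1),(-1,-1),(-1,1))],m).round(1).tolist())
E
```

```text
t 11.5 pos [ 0.5594 -0.26    0.1079] tooly yaw -11.33 tilt z [-0.0037  0.0022 -1.    ] F [ 1.14  0.81 -0.96] T [0.   0.   0.03] open 0.0216 gf 58.9
tool d mm [-2.1  1.7 42.2] az -0.0006
[[300.3, 61.6], [385.4, 236.4], [227.0, 313.3], [124.2, 168.1]]
```

View pics/w3.png

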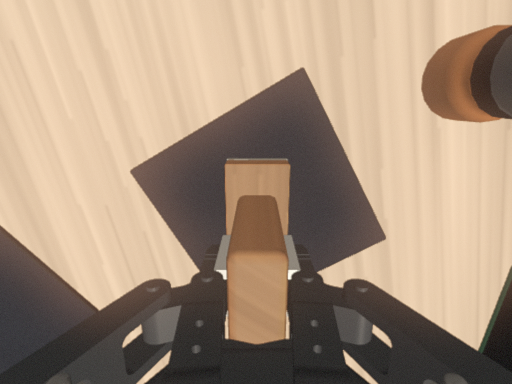

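The wrist view shows pad corners at (303,68), (385,238) and (131,172). I cast them to z = 6 mm to get the centre from the diagonal.

```bash
python3 - <<'E'
from h import *
P=cast('wrist',[[303,68],[385,238],[131,172]],.006)
print(P.round(4).tolist(),'sides',np.linalg.norm(P[0]-P[1]),np.linalg.norm(P[0]-P[2]),'centre',(P[1]+P[2])/2)
go([*((P[1]+P[2])/2)[:2],.0657],-11.3)
E
```

```text
[[0.6107, -0.1721, 0.006], [0.6567, -0.3125, 0.006], [0.4705, -0.2191, 0.006]] sides 0.14773945325030874 0.14790104699697368 centre [ 0.56359797 -0.2658085   0.006     ]
t 11.55 pos [ 0.5604 -0.2602  0.1094] tooly yaw -11.31 tilt z [-1.4e-03  9.0e-04 -1.0e+00] F [ 0.52  0.1  -1.19] T [-0.01 -0.03 -0.05] open 0.0216 gf 58.9
tool d mm [-4.9  4.3 43.7] az -0.0001
```

Emit:
send_rows:
  targets:
    - {"dx": -1.5,"dy": 1,"dz": 3,"ax": 0,"ay": 0,"az": 0,"jaw": 15}
    - {"dx": -1.5,"dy": 1,"dz": 8,"ax": 0,"ay": 0,"az": 0,"jaw": 15}
    - {"dx": 0,"dy": 0,"dz": 8,"ax": 0,"ay": 0,"az": 0,"jaw": 15}
    - {"dx": 0,"dy": 0,"dz": 8,"ax": 0,"ay": 0,"az": 0,"jaw": 15}
    - {"dx": 0,"dy": 0,"dz": 5,"ax": 0,"ay": 0,"az": 0,"jaw": 15}
    - {"dx": 0,"dy": 0,"dz": 3,"ax": 0,"ay": 0,"az": 0,"jaw": 15}
    - {"dx": 0,"dy": 0,"dz": 0,"ax": 0,"ay": 0,"az": 0,"jaw": 15}
    - {"dx": 0,"dy": 0,"dz": 0,"ax": 0,"ay": 0,"az": 0,"jaw": 15}

```text
time_s: 12.22
position: [0.5621, -0.264, 0.0748]
tcp_rot: [-0.0, 0.773, 0.634, -0.0]
force: [0.8, -0.0, -1.2]
opening: 0.0215
grasp_force: 58.9
```

```bash
python3 - <<'E'
from h import *
go([.562,-.264,.0657],-11.3)
E
```

```text
t 12.22 pos [ 0.5621 -0.264   0.0748] tooly yaw -11.32 tilt z [-4.e-04  2.e-04 -1.e+00] F [ 0.78 -0.05 -1.18] T [-0.01  0.   -0.03] open 0.0215 gf 58.9
tool d mm [-0.1 -0.1  9.1] az -0.0004
```

Contact expected at TCP z ≈ 65.2.

Emit:
send_rows:
  targets:
    - {"dx": 0,"dy": 0,"dz": 2,"ax": 0,"ay": 0,"az": 0,"jaw": 15}
    - {"dx": 0,"dy": 0,"dz": 2,"ax": 0,"ay": 0,"az": 0,"jaw": 15}
    - {"dx": 0,"dy": 0,"dz": 2,"ax": 0,"ay": 0,"az": 0,"jaw": 15}
    - {"dx": 0,"dy": 0,"dz": 1,"ax": 0,"ay": 0,"az": 0,"jaw": 15}
    - {"dx": 0,"dy": 0,"dz": 1,"ax": 0,"ay": 0,"az": 0,"jaw": 15}
    - {"dx": 0,"dy": 0,"dz": 0.8,"ax": 0,"ay": 0,"az": 0,"jaw": 15}
    - {"dx": 0,"dy": 0,"dz": 0.5,"ax": 0,"ay": 0,"az": 0,"jaw": 15}
    - {"dx": 0,"dy": 0,"dz": 0,"ax": 0,"ay": 0,"az": 0,"jaw": 15}
    - {"dx": 0,"dy": 0,"dz": 0,"ax": 0,"ay": 0,"az": 0,"jaw": 15}

```text
time_s: 12.97
position: [0.5622, -0.2641, 0.0658]
tcp_rot: [0.0, 0.773, 0.634, -0.0]
force: [-0.6, -0.4, -1.2]
opening: 0.0213
grasp_force: 58.9
```

Emit:
send_rows:
  targets:
    - {"dx": 0,"dy": 0,"dz": 0.5,"ax": 0,"ay": 0,"az": 0,"jaw": 15}
    - {"dx": 0,"dy": 0,"dz": 0.4,"ax": 0,"ay": 0,"az": 0,"jaw": 15}
    - {"dx": 0,"dy": 0,"dz": 0,"ax": 0,"ay": 0,"az": 0,"jaw": 15}
    - {"dx": 0,"dy": 0,"dz": 0,"ax": 0,"ay": 0,"az": 0,"jaw": 15}

```text
time_s: 13.3
position: [0.5623, -0.2642, 0.0652]
tcp_rot: [0.0, 0.773, 0.634, 0.0]
force: [0.8, -0.1, 1.0]
opening: 0.0212
grasp_force: 59.1
```

Touching the pad. I release and retreat.

Emit:
send_rows:
  targets:
    - {"dx": 0,"dy": 0,"dz": 0,"ax": 0,"ay": 0,"az": 0,"jaw": 23}
    - {"dx": 0,"dy": 0,"dz": 0,"ax": 0,"ay": 0,"az": 0,"jaw": 28}
    - {"dx": 0,"dy": 0,"dz": 0,"ax": 0,"ay": 0,"az": 0,"jaw": 40}
    - {"dx": 0,"dy": 0,"dz": 0,"ax": 0,"ay": 0,"az": 0,"jaw": 55}
    - {"dx": 0,"dy": 0,"dz": 0,"ax": 0,"ay": 0,"az": 0,"jaw": 60}
    - {"dx": 0,"dy": 0,"dz": 0,"ax": 0,"ay": 0,"az": 0,"jaw": 60}
    - {"dx": 0,"dy": 0,"dz": -5,"ax": 0,"ay": 0,"az": 0,"jaw": 60}
    - {"dx": 0,"dy": 0,"dz": -10,"ax": 0,"ay": 0,"az": 0,"jaw": 60}
    - {"dx": 0,"dy": 0,"dz": -20,"ax": 0,"ay": 0,"az": 0,"jaw": 60}
    - {"dx": 0,"dy": 0,"dz": -30,"ax": 0,"ay": 0,"az": 0,"jaw": 60}

```text
time_s: 14.13
position: [0.5605, -0.2631, 0.1283]
tcp_rot: [-0.003, 0.773, 0.634, -0.001]
force: [0.2, 0.5, -0.0]
opening: 0.0598
grasp_force: 0.0
```

Emit:
send_rows:
  targets:
    - {"dx": 0,"dy": 0,"dz": -35,"ax": 0,"ay": 0,"az": 0,"jaw": 60}
    - {"dx": 0,"dy": 0,"dz": -35,"ax": 0,"ay": 0,"az": 0,"jaw": 60}
    - {"dx": 20,"dy": 0,"dz": -20,"ax": 0,"ay": 0,"az": 0,"jaw": 60}
    - {"dx": 30,"dy": 0,"dz": 0,"ax": 0,"ay": 0,"az": 0,"jaw": 60}
    - {"dx": 35,"dy": 0,"dz": 0,"ax": 0,"ay": 0,"az": 0,"jaw": 60}
    - {"dx": 35,"dy": 0,"dz": 0,"ax": 0,"ay": 0,"az": 0,"jaw": 60}
    - {"dx": 35,"dy": 0,"dz": 0,"ax": 0,"ay": 0,"az": 0,"jaw": 60}
    - {"dx": 30,"dy": 0,"dz": 0,"ax": 0,"ay": 0,"az": 0,"jaw": 60}
    - {"dx": 20,"dy": 0,"dz": 0,"ax": 0,"ay": 0,"az": 0,"jaw": 60}
    - {"dx": 0,"dy": 0,"dz": 0,"ax": 0,"ay": 0,"az": 0,"jaw": 60}

```text
time_s: 14.97
position: [0.6031, -0.0596, 0.2213]
tcp_rot: [0.0, 0.772, 0.635, 0.001]
force: [-0.3, -0.5, -0.1]
opening: 0.06
grasp_force: 0.0
```

```bash
python3 - <<'E'
from h import *
go([.562,-.264,.0657],-11.3)
a=vision.get_image('side');b=vision.get_image('top')
f=lambda i:cv2.resize(i[:,:,::-1],(400,400),interpolation=cv2.INTER_CUBIC)
cv2.imwrite('pics/end.png',np.hstack([f(a[224:384,280:440]),f(b[95:215,310:430])]))
E
```

```text
t 14.97 pos [ 0.6031 -0.0596  0.2213] tooly yaw -11.09 tilt z [ 1.7e-03  9.0e-04 -1.0e+00] F [-0.33 -0.49 -0.11] T [-0.02 -0.05 -0.05] open 0.06 gf 0.0
tool d mm [-208.7   -1.2  155.3] az 0.0037
```

View pics/end.png

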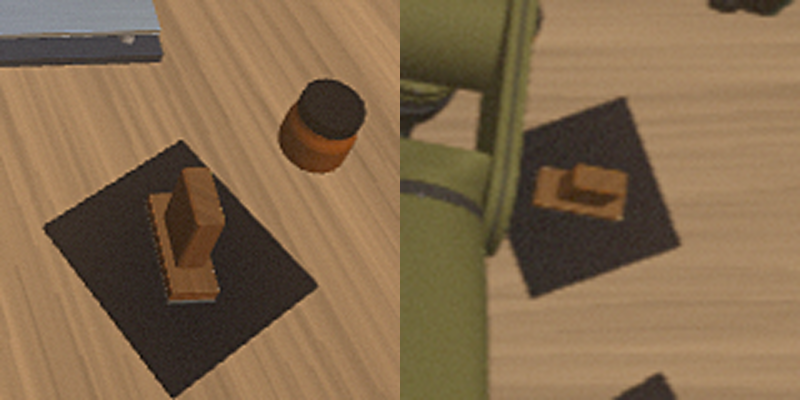

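Both crops show the block upright in the middle of the pad: foot centre about (581,194), pad centre (577,197) in the right crop. The arm is clear, so I hand in.

```bash
python3 -c "
from plant import r
print(r.hand_in())"
```

```text
the job is handed in; nothing more can be done
None
```

The lapping block was drawn along the middle of the plate, pressed about half-way (about 8 mm), and now stands upright in the middle of the far pad; the job was handed in at about 15 s, with no verdict shown.

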